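Stop the rotator and take off the thin test tile

ROBOT

A 6-joint arm with a two-finger parallel gripper is mounted at the origin on the work surface. World frame = base frame: x ahead of the robot, y to its left, z up, the work surface at z = 0. Lengths are in m, angles in rad, forces in N, time in s.
With the tool pointing down it reaches from about 0.275 to 0.775 m from the base axis. Payload 14.6 kg.
Tool frame: the origin (TCP) lies between the finger pads; the fingertips stand 22 mm ahead of it and the grasp point (between the pads) lies 3 mm ahead of it; z points along the fingers, y is the direction in which the jaws open and shut (so a half turn about z gives the same grasp; the last joint's range is limited). The gripper opens to 85 mm and grips with 20 to 120 N. Pads are 22 mm wide; open, the fingers measure 114 mm over their backs; the gripper's body (76 mm by 85 mm) begins 54 mm behind the grasp point. The pads swing forward as they close: fully open they stand 13 mm farther back than shut.
Start: joints at [1.035, 0.263, -0.048, 1.259, 0, 1.415], TCP at [0.195, 0.487, 0.253] pointing down, gripper open.
Joint ranges: [-2.65, 2.65], [-0.89, 1.7], [-1.18, 1.37], [-2.13, 2.11], [-1.35, 1.29], [-3.14, 3.14]. Speed limits (rad/s): [1.89, 1.89, 2.57, 2.79, 3.14, 3.14].

INTERFACE

Orientations are given as a rotation vector (axis times angle).
In Python, from plant import readout, read_camera, finish_job gives the robot as it stands.
- The arm moves only by the tool carry_out, never from a script. Its argument "steps" is one flat list of numbers, 4 for each row, row after row: the shift along the tool's x, y, z in m, then the turn about the tool's z in rad. In form: [tx, ty, tz, spin, tx, ty, tz, spin, ...]. A call has 1 to 10 rows; each row shifts and turns the commanded pose from where the row before left it, along the tool's axes as they then stand; what a row does not reach is not made up. A row lasts 1/10 s, in which the tool goes at most 50 mm and 8.59 degrees, less where a joint would pass 70% of its speed; a pose out of reach is approached as far as the arm can. A call with a gripper value outside its range is refused whole. "grip" is the gripper command: -1 is shut, 1 is fully open, values between are in proportion, set as the call begins (left out, the last holds). The fingers move at their own pace and stop on an object; "grip_force" is the grip in N (left out, the last holds). Time passes only in rows, so rows that do not move let the fingers close. It gives the time, the measured TCP pose, the force and the opening at its end, in the units of the state.
- readout.observe(): the state, without advancing time (a new reading comes with each control period).
- read_camera(name): name is "side" or "top"; returns a dict with "image" (400x640x3 uint8, red, green, blue), "K" (3x3 intrinsics, pixels), "world_to_cam" (4x4, takes a point from world to camera coordinates). Camera axes: x right, y up, looking along -z (the intrinsics and any distortion apply to the point x, -y, -z); pixel columns grow to the right and rows downward; lengths in m; the calibration is good to about 2 mm. A picture is of the moment at which its call begins. There is no depth.
- finish_job(): hands the job in, once; it reports no verdict.
The state is a dict: "time": time; "qpos": joint angles; "dq": joint speeds; "effort": joint torques, N m; "tcp_pos": TCP position; "orientation": TCP orientation; "contact_force": force on the tool from outside, world axes, zero at the start; "ft_torque": the same for the moment, N m; "opening": finger opening in m.
Only numpy, scipy, OpenCV 4.12 (cv2) and the standard library are available. Lean on these libraries where they do the work, as an engineer would, in place of code of your own. Each camera call takes 0.05 s, during which the arm holds its last target. There are 200 camera calls.

TASK

The blood-grouping test is finished: first set the rotator's forward-off-reverse toggle upright to its centre off position. Then slide the thin white tile out over the open front edge of the rotator's platform so that a good part of it overhangs, pinch it there by its two long sides, and lay it flat, centred and square, across the black reading stand between its two side lips, letting go only once it rests there. Do not drop the tile, and leave the two bottles, the cup and the pen where they are.

Things in the scene. Friction and masses are not known exactly. Their poses are not given: they have to be found in the camera images.
- rotator: White bench rotator, fixed. Origin on the bench under the centre of its platform; x points from the platform's open front to its back, y to its left, where the control panel is. Housing x -85 to 85, y -85 to 170 mm, top (the panel) 50 mm high; a black round cap, 26 mm wide, 16 mm tall, stands on the panel at x 50, y 135 mm. The steel platform stands above it (see front_edge).
- front_edge (a point): Middle of the platform's open front edge, at the height of its flat top, 80 mm above the bench; axes as the rotator's, so -x points out over the edge. The platform is a 6 mm plate reaching 180 mm back (x) and 87 mm to each side (y); rims 4 mm wide stand 6 mm above its top along the left, right and back edges, none along the front.
- toggle (a joint): Angle of the black bat-handle toggle on the rotator's panel: 0 = upright = centre off; positive leans to the rotator's +x (to the back), negative to -x; range -0.45 to 0.45. Starts thrown to the back. It has no spring or click and stays where it is left; about 1 N at the tip moves it.
- toggle_pivot (a point): Fixed pivot of the toggle on top of the panel, 50 mm above the bench, at x -30, y 135 mm of the rotator; the lever swings in the rotator's x-z plane.
- toggle_tip (a point): Top end of the toggle, 58 mm from the pivot; the lever is round, 13 mm across over its upper 13 mm, tapering to 8 mm at the pivot.
- tile_center (a point): Centre (half-way up) of the loose white opal-glass tile with six grey rings: 130 mm long (x), 50 mm wide (y), 2.6 mm thick (z up), 35 to 65 g. Starts flat on the platform, wholly inside its edges, its length within 0.2 rad of front to back. It can be dragged by pressing lightly (about 4 N) on its top with the fingertips; too thin to take while fully on the platform.
- stand_top (a point): Centre of the top face of the fixed black reading stand, 60 mm above the bench. The head is 50 mm (x) by 84 mm (y), 10 mm thick, with lips 8 mm wide, 5 mm tall along its two y sides, 68 mm apart. The tile lies across it, length along the stand's x (either way round), ends overhanging 40 mm each. Below: a 28 mm column, 38 mm tall, on a base 80 by 100 by 12 mm.
- reagent_a: Small brown glass bottle with a black cap, 34 mm across, 75 mm tall; loose bystander, origin at the centre of its underside.
- reagent_b: Larger brown glass bottle with a black cap, 42 mm across, 85 mm tall; loose bystander, origin at the centre of its underside.
- beaker: White plastic cup 60 mm across, 75 mm tall; loose bystander, origin at the centre of its underside.
- pen: Blue pen lying flat, 130 mm long along its x, 9 mm thick; loose bystander, origin at the centre of its underside.

How it is judged:
On the way, in this order (a step that is already met when the one before it is completed fails the run):
1. the toggle stands at its centre off position (within 0.12 rad of upright) (value of joint toggle between -0.12 and 0.12 rad), for 0.2 s.
2. the tile lies flat on the platform, overhanging its open front edge by 25 mm or more (x of tile_center in the frame of front_edge below 0.04 m and angle between tile_center's own z axis and vertical below 0.08 rad and contact force between tile and rotator above 0.03 N and z of tile_center in the frame of front_edge between -0.003 and 0.006 m), for 0.2 s.
3. the tile rests on the stand, in place, while still held (x of tile_center in the frame of stand_top between -0.018 and 0.018 m and y of tile_center in the frame of stand_top between -0.012 and 0.012 m and z of tile_center in the frame of stand_top between -0.002 and 0.004 m and angle between the x axis of tile_center and the x axis of stand_top, either way round below 0.2 rad and angle between tile_center's own z axis and vertical below 0.06 rad and contact force between tile and stand above 0.03 N and contact force between tile and the fingers above 0.3 N), for 0.1 s.
At the end, for the whole second after the job is handed in: The tile lies flat (within 0.06 rad) and at rest on top of the reading stand between its lips, its centre within 18 mm along and 12 mm across of the stand's centre, its length within 0.2 rad of the stand's x; the toggle is still within 0.12 rad of its centre (all of step 1 and x of tile_center in the frame of stand_top between -0.018 and 0.018 m and y of tile_center in the frame of stand_top between -0.012 and 0.012 m and z of tile_center in the frame of stand_top between -0.002 and 0.004 m and angle between the x axis of tile_center and the x axis of stand_top, either way round below 0.2 rad and angle between tile_center's own z axis and vertical below 0.06 rad and contact force between tile and stand above 0.1 N and linear speed of tile below 0.02 m/s and velocity of joint toggle between -0.05 and 0.05 rad/s); the robot touches nothing.
It fails at once if the tile fell off (its centre lower than 45 mm above the bench) (height (world z) of tile_center below 0.045 m).
It fails at once if a bottle, the cup or the pen was shifted by more than 30 mm (distance of any of reagent_a, reagent_b, beaker, pen from where it was at the start of the episode above 0.03 m).
It fails at once if a bottle or the cup was tipped over (angle between any of reagent_a, reagent_b, beaker's own z axis and vertical above 0.5 rad).
It also fails if it takes over 58 s, if anything falls off the work surface, if the arm or the gripper's body presses on something with over 40 N, if the wrist force passes 120 N, or if a joint passes its speed limit or range.

## Working session

There is one attempt and no reset: what is moved stays moved. The work goes in short steps, Python scripts to look and compute and a tool call to move; the robot and the scene stay as the last step left them, time stands still between calls to the robot, and variables do not carry over. Pictures are saved under pics/ and viewed, about 8 in all and at most 12, crops included, and the job is handed in when it is done.

Besides the shell and the picture viewer there is one more tool, called as name(argument=value, ...) on one line, values as JSON. carry_out: Moves the arm, as the interface text tells. Its arguments: {"type":"object","properties":{"steps":{"type":"array"},"grip":{"type":"number"},"grip_force":{"type":"number"}},"required":["steps"]}

```bash
mkdir -p pics; cat > h.py <<'E'
import numpy as np, cv2
from plant import readout, read_camera, finish_job
def snap(n,f):
    c=read_camera(n); np.savez(f'pics/{f}.npz',**{k:c[k] for k in('image','K','world_to_cam')}); cv2.imwrite(f'pics/{f}.png',c['image'][:,:,::-1]); return c
def load(f): return dict(np.load(f'pics/{f}.npz'))
def proj(c,P):
    P=np.atleast_2d(P); W=c['world_to_cam']; q=P@W[:3,:3].T+W[:3,3]; q=q*[1,-1,-1]; p=q@c['K'].T; return p[:,:2]/p[:,2:]
def back(c,uv,z):
    W=c['world_to_cam']; uv=np.atleast_2d(uv); d=np.c_[uv,np.ones(len(uv))]@np.linalg.inv(c['K']).T*[1,-1,-1]; R=W[:3,:3]; o=-R.T@W[:3,3]; d=d@R; return o+d*((z-o[2])/d[:,2])[:,None]
E
python3 - <<'E'
from h import *
for n in('top','side'):
    c=snap(n,n+'0'); print(n,c.keys(),c['K'].round(1).tolist(),c['world_to_cam'].round(3).tolist())
print(readout.observe())
E
```

```text
top dict_keys(['image', 'K', 'world_to_cam']) [[380.6, 0.0, 317.1], [0.0, 380.6, 196.4], [0.0, 0.0, 1.0]] [[0.014, -1.0, 0.022, -0.082], [0.995, 0.016, 0.096, -0.614], [-0.096, 0.021, 0.995, -0.884], [0.0, 0.0, 0.0, 1.0]]
side dict_keys(['image', 'K', 'world_to_cam']) [[368.9, 0.0, 318.7], [0.0, 368.9, 207.2], [0.0, 0.0, 1.0]] [[0.768, -0.641, 0.001, -0.523], [0.349, 0.419, 0.838, -0.261], [-0.538, -0.643, 0.545, -0.66], [0.0, 0.0, 0.0, 1.0]]
{'time': 0.1, 'qpos': array([ 1.03473176e+00,  2.63477479e-01, -4.88682026e-02,  1.25940030e+00,
        3.11540398e-06,  1.41552819e+00]), 'dq': array([ 0.00120561, -0.00036527,  0.00225361,  0.0002677 ,  0.0002961 ,
       -0.00045031]), 'effort': array([ 2.50038414e-03, -6.38573241e+01,  3.85064614e+01,  9.80650715e-03,
       -1.18229664e-04, -4.05790900e-06]), 'tcp_pos': array([0.19499403, 0.48720302, 0.25287387]), 'orientation': array([-5.94484675e-01, -3.08450164e+00,  1.40168036e-03]), 'contact_force': array([-0.67173605, -0.93701698, -0.10060203]), 'ft_torque': array([ 0.04801553, -0.00728138,  0.0102681 ]), 'opening': 0.08540740470179926}
```

View pics/top0.png

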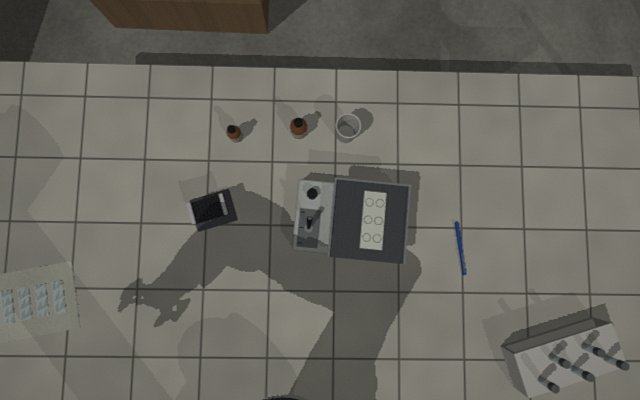

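View pics/side0.png

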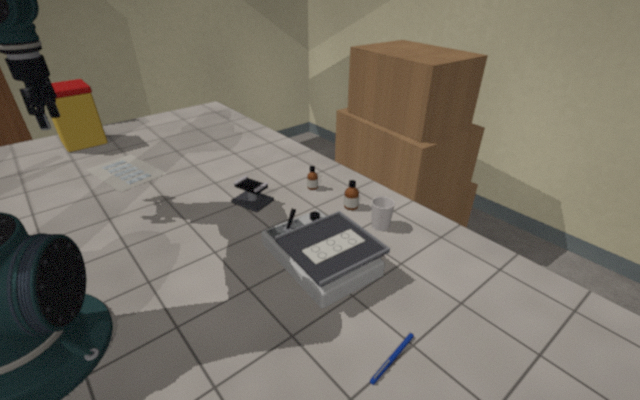

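```bash
python3 - <<'E'
from h import *
c=load('top0'); s=load('side0')
a=cv2.resize(c['image'][165:275,180:420],None,fx=3.3,fy=3.3,interpolation=cv2.INTER_CUBIC)
b=cv2.resize(s['image'][165:305,225:400],None,fx=4,fy=4,interpolation=cv2.INTER_CUBIC)
for i,n in((a,'topz'),(b,'sidez')): cv2.imwrite(f'pics/{n}.png',cv2.convertScaleAbs(i[:,:,::-1],alpha=1.6,beta=20))
# tile
g=c['image'].astype(int); m=((g.min(2)>130)).astype(np.uint8); m[:, :340]=0;m[:,400:]=0;m[:185]=0;m[258:]=0
m=cv2.morphologyEx(m,cv2.MORPH_CLOSE,np.ones((5,5)))
k=max(cv2.findContours(m,0,2)[0],key=cv2.contourArea); r=cv2.minAreaRect(k);print(r)
bx=back(c,cv2.boxPoints(r),.0826);print(bx.round(4).tolist(),bx.mean(0),[np.linalg.norm(bx[i]-bx[i-1]) for i in range(4)])
E
```

```text
((372.662109375, 220.05516052246094), (20.927461624145508, 56.8031120300293), 4.763641834259033)
[[0.4959, -0.1692, 0.0826], [0.6238, -0.1797, 0.0826], [0.6206, -0.2273, 0.0826], [0.4927, -0.2162, 0.0826]] [ 0.55824893 -0.19808988  0.0826    ] [np.float64(0.04704437939932983), np.float64(0.12828227112350934), np.float64(0.047735352374155035), np.float64(0.12839454052939525)]
```

View pics/topz.png

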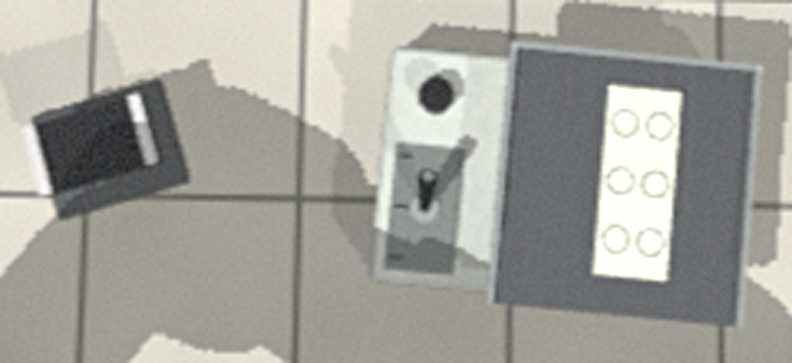

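View pics/sidez.png

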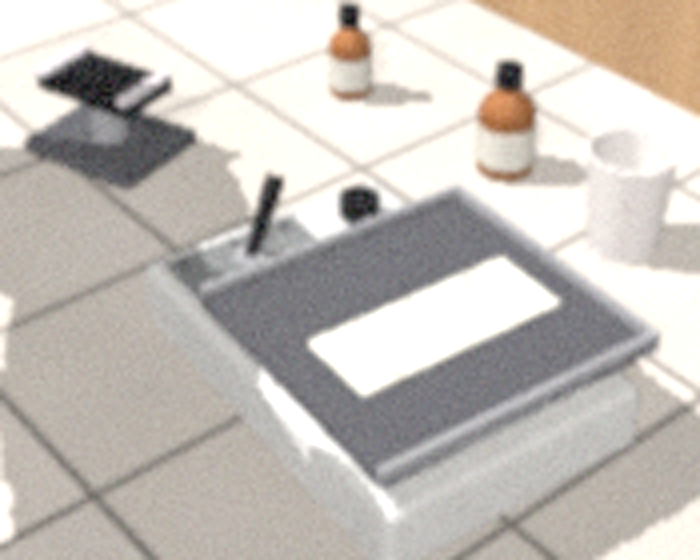

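```bash
python3 - <<'E'
from h import *
from scipy.optimize import least_squares
c=load('top0'); s=load('side0')
T=lambda p:np.array(p)/3.3+[180,165]-.35
S=lambda p:np.array(p)/4+[225,165]-.4
def fit(L,t,sd,x0):
    def pts(p):
        R=np.array([[np.cos(p[2]),-np.sin(p[2]),0],[np.sin(p[2]),np.cos(p[2]),0],[0,0,1]]);return L@R.T+[p[0],p[1],0]
    out=[]
    for use in((1,1),(1,0),(0,1)):
        f=lambda p:np.r_[use[0]*(proj(c,pts(p))-t).ravel(),use[1]*(proj(s,pts(p))-sd).ravel()]
        r=least_squares(f,x0);print(use,r.x.round(4),r.fun.round(1)); out.append(r.x)
    return out[0]
b=lambda x0,x1,y,z:np.array([[x0,y,z],[x0,-y,z],[x1,-y,z],[x1,y,z]])
print('rotator FL FR BR BL');rp=fit(b(-.09,.09,.087,.086),T([(492,302),(740,326),(760,66),(514,43)]),S([(205,290),(380,470),(657,338),(458,188)]),[.55,-.2,0])
print('stand');fit(b(-.025,.025,.042,.065),T([(42,195),(158,163),(143,92),(22,125)]),S([(40,80),(122,108),(170,76),(88,48)]),[.57,.18,.2])
a=rp[2];R=np.array([[np.cos(a),-np.sin(a)],[np.sin(a),np.cos(a)]])
print('pivot',rp[:2]+R@[-.03,.135],'front mid',rp[:2]+R@[-.09,0],'cap',rp[:2]+R@[.05,.135])
for th in(0.45,0.3):
    q=rp[:2]+R@[-.03+.058*np.sin(th),.135];P=[*q,.05+.058*np.cos(th)];print('tip',P,(proj(c,P)-[180,165])*3.3,(proj(s,P)-[225,165])*4)
print('stand th top tile z', back(c,T([(422,210)]),.05))
uv=[(233,132),(298,126),(348,125),(460,248)]
print('bott a,b,cup,pen',back(c,uv,.06).round(3).tolist())
o=readout.observe()
E
```

```text
rotator FL FR BR BL
(1, 1) [ 0.557  -0.1903 -0.0857] [-1.6  0.5  0.9  1.   0.9  0.1 -0.6 -0.7 -1.5 -0.7  0.5  1.2  1.4 -1.
  0.5 -1.2]
(1, 0) [ 0.5576 -0.1905 -0.0804] [-1.3  0.5  1.2  0.6  0.8 -0.4 -0.7 -0.8 -0.  -0.   0.   0.   0.  -0.
  0.  -0. ]
(0, 1) [ 0.5564 -0.1903 -0.0921] [-0.   0.   0.   0.   0.   0.  -0.  -0.  -1.6 -0.8 -0.2  1.3  1.2 -0.7
  0.6 -1. ]
stand
(1, 1) [0.579  0.1783 0.2796] [-0.2  0.3  0.6  0.4 -0.1  0.9  0.7  0.4 -0.5 -2.4  1.  -1.   0.9 -0.4
 -0.3 -1.3]
(1, 0) [0.5802 0.1789 0.285 ] [-0.4 -0.1  0.4 -0.2 -0.5  0.3  0.5  0.  -0.  -0.   0.  -0.   0.  -0.
 -0.  -0. ]
(0, 1) [0.5747 0.1727 0.2662] [ 0.   0.   0.   0.   0.   0.   0.   0.  -0.8 -1.3  0.5  0.3  0.7  0.9
 -0.4 -0.2]
pivot [ 0.53867989 -0.05320535] front mid [ 0.46734059 -0.1825719 ] cap [ 0.61838607 -0.06005552]
tip [np.float64(0.563815236101126), np.float64(-0.055365554848214454), np.float64(0.10222593193645527)] [[427.58233192 168.57050284]] [[282.35475815 172.64829413]]
tip [np.float64(0.5557571116692802), np.float64(-0.054673017162423954), np.float64(0.10540951636928515)] [[426.36499417 180.48288674]] [[270.4694866  172.41874313]]
stand th top tile z [[ 0.53761406 -0.05115667  0.05      ]]
bott a,b,cup,pen [[0.761, 0.128, 0.06], [0.778, -0.025, 0.06], [0.783, -0.143, 0.06], [0.497, -0.405, 0.06]]
```

```bash
cat >> h.py <<'E'
from scipy.spatial.transform import Rotation as Ro
def rel(target,yang=None):
    "tool-frame shift to world target; spin so that tool y lies at world angle yang (mod pi)"
    o=readout.observe(); M=Ro.from_rotvec(o['orientation']).as_matrix()
    print('t',round(o['time'],2),'tcp',o['tcp_pos'].round(4),'open',round(o['opening'],4),'F',np.round(o['contact_force'],1),'yang',round(np.arctan2(M[1,1],M[0,1]),4),'tilt',M[:2,2].round(4),'q',o['qpos'].round(2))
    print('shift',(M.T@(np.array(target)-o['tcp_pos'])).round(4))
    if yang is not None:
        d=np.arctan2(M[1,1],M[0,1])-yang; print('spin',round((d+np.pi/2)%np.pi-np.pi/2,4))
E
python3 -c "
from h import *
rel([.5385,-.053,.18],-.084)"
```

```text
t 0.1 tcp [0.195  0.4872 0.2529] open 0.0854 F [-0.7 -0.9 -0.1] yang 1.19 tilt [-0.0005 -0.0008] q [ 1.03  0.26 -0.05  1.26  0.    1.42]
shift [-0.5197 -0.3738  0.0731]
spin 1.274
```

carry_out(steps=[-0.0289, -0.0208, 0, 0, -0.0289, -0.0208, 0, 0, -0.0289, -0.0208, 0, 0, -0.0289, -0.0208, 0, 0, -0.0289, -0.0208, 0, 0, -0.0289, -0.0208, 0, 0, -0.0289, -0.0208, 0, 0, -0.0289, -0.0208, 0, 0, -0.0289, -0.0208, 0, 0], grip=1, grip_force=20)

```text
time: 1.0
tcp_pos: [0.3674, 0.2156, 0.2532]
orientation: [-0.594, -3.085, 0.0]
contact_force: [0.7, 1.1, 1.2]
opening: 0.0851
```

carry_out(steps=[-0.0289, -0.0208, 0, 0, -0.0289, -0.0208, 0, 0, -0.0289, -0.0208, 0, 0, -0.0289, -0.0208, 0, 0, -0.0289, -0.0208, 0, 0, -0.0289, -0.0208, 0, 0, -0.0289, -0.0208, 0, 0, -0.0289, -0.0208, 0, 0, -0.0289, -0.0208, 0, 0])

```text
time: 1.9
tcp_pos: [0.5394, -0.0549, 0.253]
orientation: [-0.595, -3.084, -0.0]
contact_force: [-1.0, 0.7, 0.7]
opening: 0.0854
```

carry_out(steps=[0, 0, 0, 0.142, 0, 0, 0, 0.142, 0, 0, 0, 0.142, 0, 0, 0, 0.142, 0, 0, 0, 0.142, 0, 0, 0, 0.142, 0, 0, 0, 0.142, 0, 0, 0, 0.142, 0, 0, 0, 0.138, 0, 0, 0, 0])

```text
time: 2.9
tcp_pos: [0.5388, -0.0535, 0.253]
orientation: [-2.315, -2.123, 0.001]
contact_force: [0.5, 0.2, 0.8]
opening: 0.0854
```

```bash
python3 -c "
from h import *
rel([.5385,-.053,.103],-.084)"
```

```text
t 2.9 tcp [ 0.5388 -0.0535  0.253 ] open 0.0854 F [0.5 0.2 0.8] yang -0.0862 tilt [-0.0006  0.0002] q [-0.25  0.29 -0.01  1.27  0.    1.41]
shift [ 0.0004 -0.0002  0.15  ]
spin -0.0022
```

carry_out(steps=[0, 0, 0.03, 0, 0, 0, 0.03, 0, 0, 0, 0.03, 0, 0, 0, 0.02, 0, 0, 0, 0.02, 0, 0, 0, 0.02, 0, 0, 0, 0, 0])

```text
time: 3.6
tcp_pos: [0.5376, -0.0532, 0.1012]
orientation: [-2.306, -2.128, 0.003]
contact_force: [-0.6, 0.5, 1.5]
opening: 0.0854
```

carry_out(steps=[0, 0, 0, 0, 0, 0, 0, 0, 0, 0, 0, 0, 0, 0, 0, 0, 0, 0, 0, 0, 0, 0, 0, 0, 0, 0, 0, 0, 0, 0, 0, 0], grip=-0.6, grip_force=20)

```text
time: 4.4
tcp_pos: [0.5389, -0.0535, 0.1033]
orientation: [-2.313, -2.126, 0.0]
contact_force: [1.4, -0.7, 0.2]
opening: 0.0174
```

carry_out(steps=[0, 0, 0, 0, 0, 0, 0, 0, 0, 0, 0, 0, 0, 0, 0, 0], grip=-0.8)

```text
time: 4.8
tcp_pos: [0.5389, -0.0535, 0.1033]
orientation: [2.313, 2.126, 0.0]
contact_force: [0.8, 0.2, 3.4]
opening: 0.0118
```

```bash
python3 - <<'E'
from h import *
snap('side','side1')
rel([.5385,-.053,.103],-.084)
s=load('side1'); i=s['image'][150:280,230:360]
cv2.imwrite('pics/sz1.png',cv2.convertScaleAbs(cv2.resize(i,None,fx=4.5,fy=4.5,interpolation=2)[:,:,::-1],alpha=1.5,beta=15))
E
```

```text
t 4.85 tcp [ 0.5389 -0.0535  0.1033] open 0.0121 F [0.9 0.3 2.9] yang -0.084 tilt [ 0.0001 -0.    ] q [-0.25  0.38 -0.3   0.89 -0.    1.41]
shift [ 0.0005 -0.0005  0.0003]
spin 0.0
```

View pics/sz1.png

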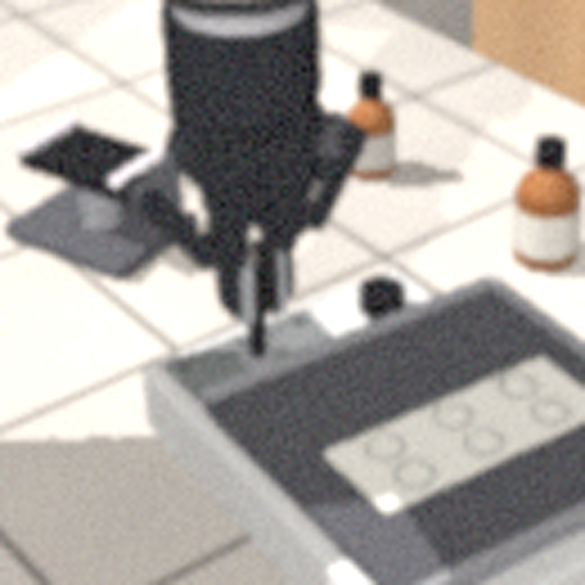

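carry_out(steps=[0, 0, 0, 0, 0, 0, 0, 0, 0, 0, 0, 0, 0, 0, -0.01, 0, 0, 0, -0.03, 0, 0, 0, -0.04, 0, 0, 0, -0.03, 0, 0, 0, 0, 0], grip=0)

```text
time: 5.65
tcp_pos: [0.5404, -0.0539, 0.2177]
orientation: [2.309, 2.123, 0.005]
contact_force: [1.3, -0.2, -0.4]
opening: 0.0423
```

```bash
python3 - <<'E'
from h import *
snap('side','side2'); snap('top','top2')
rel([.563,-.198,.15],1.487)
a=cv2.resize(load('side2')['image'][200:280,250:370],None,fx=5,fy=5,interpolation=2)
b=cv2.resize(load('top2')['image'][165:275,280:420],None,fx=4.2,fy=4.2,interpolation=2)[:400]
b=cv2.copyMakeBorder(b,0,max(0,400-b.shape[0]),0,0,0)
cv2.imwrite('pics/sz2.png',cv2.convertScaleAbs(a[:,:,::-1],alpha=1.5,beta=15))
E
```

```text
t 5.75 tcp [ 0.5391 -0.0535  0.214 ] open 0.0427 F [-0.9 -0.  -0.4] yang -0.0839 tilt [ 0.0013 -0.0003] q [-0.25  0.31 -0.09  1.17  0.    1.41]
shift [-0.1419  0.0358  0.0641]
spin 1.5706
```

View pics/sz2.png

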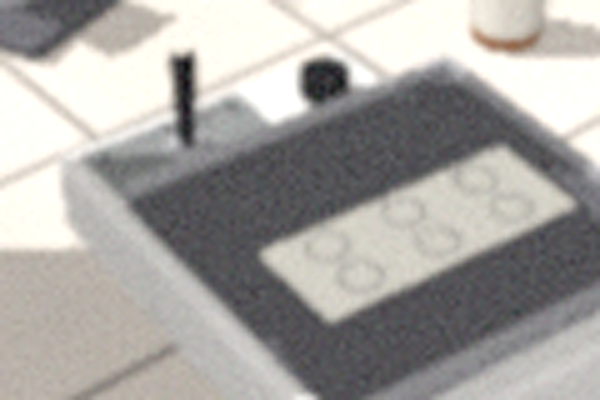

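carry_out(steps=[-0.0284, 0.0072, 0, 0, -0.0284, 0.0072, 0, 0, -0.0284, 0.0072, 0, 0, -0.0284, 0.0072, 0, 0, -0.0284, 0.0072, 0, 0, 0, 0, 0, 0], grip=-1)

```text
time: 6.35
tcp_pos: [0.5627, -0.2008, 0.2117]
orientation: [-2.315, -2.122, 0.002]
contact_force: [0.1, 1.2, -0.3]
opening: -0.0001
```

carry_out(steps=[0, 0, 0, -0.15, 0, 0, 0, -0.15, 0, 0, 0, -0.15, 0, 0, 0, -0.15, 0, 0, 0, -0.15, 0, 0, 0, -0.15, 0, 0, 0, -0.15, 0, 0, 0, -0.15, 0, 0, 0, -0.15, 0, 0, 0, -0.15])

```text
time: 7.35
tcp_pos: [0.5624, -0.1972, 0.2124]
orientation: [-0.233, -3.131, -0.001]
contact_force: [-0.1, 0.2, 0.5]
opening: 0.0001
```

carry_out(steps=[0, 0, 0.02, -0.07, 0, 0, 0.03, 0, 0, 0, 0.03, 0, 0, 0, 0.01, 0, 0, 0, 0, 0])

```text
time: 7.85
tcp_pos: [0.5619, -0.1972, 0.122]
orientation: [-0.133, -3.136, -0.002]
contact_force: [-0.3, 0.1, 0.6]
opening: 0.0
```

```bash
python3 - <<'E'
from h import *
rel([.563,-.198,.10],1.487)
s=load('side2')
for th in(-.12,0,.12): 
    d=np.array([np.cos(-.084),np.sin(-.084)]);q=np.array([.5387,-.0532])+.058*np.sin(th)*d
    print(th,(proj(s,[*q,.05+.058*np.cos(th)])-[250,200])*5,(proj(s,[.5387,-.0532,.05])-[250,200])*5)
E
```

```text
t 7.85 tcp [ 0.5619 -0.1972  0.122 ] open 0.0 F [-0.3  0.1  0.6] yang 1.4862 tilt [-0.0029  0.0016] q [-0.47  0.45 -0.12  1.    0.   -0.39]
shift [-0.0012 -0.0007  0.022 ]
spin -0.0008
-0.12 [[168.5262674  52.854394 ]] [[187.0248809  147.90813888]]
0 [[181.40313774  47.3729641 ]] [[187.0248809  147.90813888]]
0.12 [[194.26335025  43.4272742 ]] [[187.0248809  147.90813888]]
```

carry_out(steps=[0, 0, 0.007, 0, 0, 0, 0.007, 0, 0, 0, 0, 0, 0, 0, 0.002, 0, 0, 0, 0, 0])

```text
time: 8.35
tcp_pos: [0.563, -0.1981, 0.1074]
orientation: [0.133, 3.139, -0.0]
contact_force: [0.5, 0.6, 0.2]
opening: 0.0001
```

carry_out(steps=[0, 0, 0.001, 0, 0, 0, 0, 0])

```text
time: 8.55
tcp_pos: [0.5629, -0.198, 0.1063]
orientation: [0.133, 3.139, -0.0]
contact_force: [-0.8, -0.3, 0.1]
opening: -0.0003
```

carry_out(steps=[0, 0, 0.001, 0, 0, 0, 0, 0])

```text
time: 8.75
tcp_pos: [0.5629, -0.198, 0.1052]
orientation: [-0.133, -3.139, -0.0]
contact_force: [0.5, 0.2, -0.4]
opening: -0.0002
```

carry_out(steps=[0, 0, 0.001, 0, 0, 0, 0, 0])

```text
time: 8.95
tcp_pos: [0.5629, -0.1981, 0.1046]
orientation: [0.133, 3.138, -0.0]
contact_force: [-1.8, 1.8, 6.2]
opening: 0.0001
```

carry_out(steps=[0, 0, 0.0005, 0, 0, 0, 0, 0])

```text
time: 9.15
tcp_pos: [0.5629, -0.1981, 0.1046]
orientation: [0.133, 3.138, -0.001]
contact_force: [-3.3, 1.4, 12.7]
opening: 0.0001
```

carry_out(steps=[0, 0, -0.0005, 0, 0.003, 0, 0, 0, 0.004, 0, 0, 0, 0.004, 0, 0, 0, 0.004, 0, 0, 0, 0.005, 0, 0, 0, 0.005, 0, 0, 0, 0, 0, 0, 0])

```text
time: 9.95
tcp_pos: [0.5374, -0.196, 0.1046]
orientation: [0.133, 3.138, -0.001]
contact_force: [-1.7, 0.7, 8.5]
opening: -0.0003
```

```bash
cat >> h.py <<'E'
def tile(c,z,box):
    "tile rectangle corners from a top image, in a pixel box x0,x1,y0,y1"
    g=c['image'].astype(int); m=((g.min(2)>105)&(g.max(2)-g.min(2)<45)).astype(np.uint8); k=np.zeros_like(m); x0,x1,y0,y1=box; k[y0:y1,x0:x1]=m[y0:y1,x0:x1]
    return k
E
python3 - <<'E'
from h import *
snap('side','side3'); snap('top','top3'); rel([.49,-.19,.1046],1.487)
a=cv2.resize(load('side3')['image'][170:310,250:410],None,fx=3.6,fy=3.6,interpolation=2)
cv2.imwrite('pics/sz3.png',cv2.convertScaleAbs(a[:,:,::-1],alpha=1.4,beta=15))
E
```

```text
t 10.05 tcp [ 0.5374 -0.196   0.1046] open -0.0001 F [-2.2 -0.1  9.2] yang 1.4858 tilt [-0.0002 -0.0004] q [-0.49  0.43 -0.22  0.93 -0.   -0.41]
shift [0.0478 0.002  0.    ]
spin -0.0012
```

View pics/sz3.png

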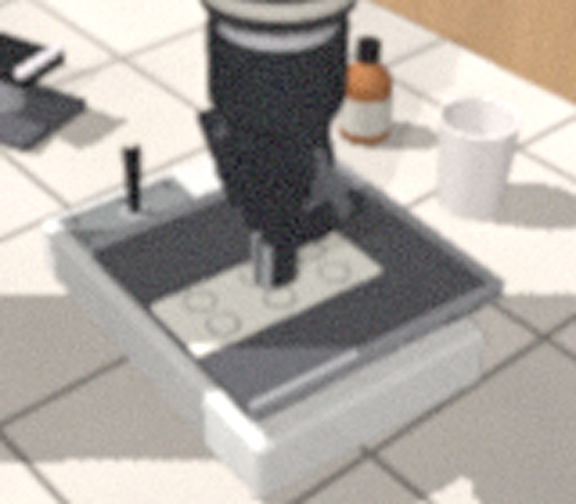

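carry_out(steps=[0.004, 0, 0, 0, 0.005, 0, 0, 0, 0.005, 0, 0, 0, 0.005, 0, 0, 0, 0.005, 0, 0, 0, 0.005, 0, 0, 0, 0.005, 0, 0, 0, 0.003, 0, 0, 0, 0.002, 0, 0, 0, 0, 0, 0, 0])

```text
time: 11.05
tcp_pos: [0.499, -0.1928, 0.1046]
orientation: [0.133, 3.138, -0.001]
contact_force: [-0.2, -0.0, 7.1]
opening: 0.0003
```

```bash
python3 - <<'E'
from h import *
snap('side','side4'); rel([.49,-.19,.1046],1.487)
s=load('side3'); F=back(s,np.array([(152,303),(200,352)])/3.6+[250,170],.0826)
print('side3 front corners',F, 'mid in rot x from edge',(F.mean(0)[:2]-[.4673,-.1826])@[np.cos(.084),-np.sin(.084)])
a=cv2.resize(load('side4')['image'][170:310,250:410],None,fx=3.6,fy=3.6,interpolation=2)
cv2.imwrite('pics/sz4.png',cv2.convertScaleAbs(a[:,:,::-1],alpha=1.4,beta=15))
E
```

```text
t 11.1 tcp [ 0.499  -0.1928  0.1046] open -0.0001 F [-0.6 -1.1  8.3] yang 1.4859 tilt [ 0.0006 -0.0005] q [-0.52  0.37 -0.32  0.89 -0.   -0.44]
shift [0.0092 0.002  0.    ]
spin -0.0011
side3 front corners [[ 0.47172551 -0.16560155  0.0826    ]
 [ 0.4674555  -0.21563245  0.0826    ]] mid in rot x from edge 0.002955069438309029
```

View pics/sz4.png

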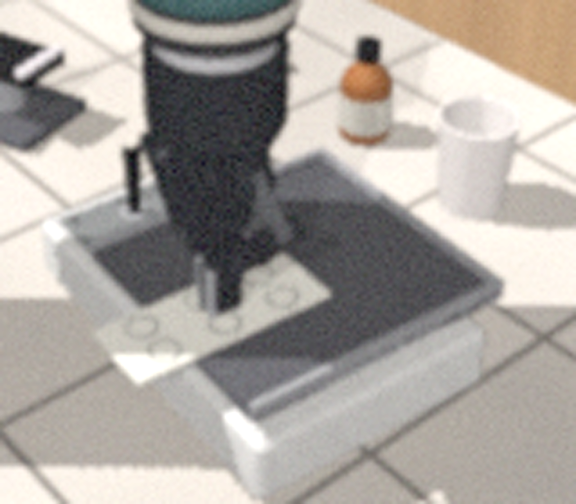

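carry_out(steps=[0.003, 0, 0, 0, 0.004, 0, 0, 0, 0.003, 0, 0, 0, 0, 0, 0, 0, 0, 0, -0.003, 0, 0, 0, -0.02, 0, 0, 0, -0.03, 0, 0, 0, -0.04, 0, 0, 0, 0, 0])

```text
time: 12.0
tcp_pos: [0.4903, -0.1925, 0.2014]
orientation: [0.133, 3.134, -0.004]
contact_force: [0.8, -1.0, -0.3]
opening: -0.0
```

```bash
python3 - <<'E'
from h import *
s=snap('side','side5'); rel([.49,-.19,.1046],1.487)
F=back(load('side4'),np.array([(96,332),(140,384),(330,292)])/3.6+[250,170],.0826);print(F.round(4), np.linalg.norm(F[2]-F[1]))
a=cv2.resize(s['image'][190:300,250:370],None,fx=5,fy=5,interpolation=2)
cv2.imwrite('pics/sz5.png',cv2.convertScaleAbs(a[:,:,::-1],alpha=1.4,beta=15))
E
```

```text
t 12.05 tcp [ 0.4897 -0.1922  0.1991] open 0.0004 F [-1.  -0.2 -0.3] yang 1.486 tilt [ 0.0028 -0.0017] q [-0.53  0.29 -0.17  1.12 -0.   -0.44]
shift [0.0002 0.0023 0.0945]
spin -0.001
[[ 0.4329 -0.1656  0.0826]
 [ 0.4275 -0.2148  0.0826]
 [ 0.5569 -0.2238  0.0826]] 0.12974442397260205
```

View pics/sz5.png

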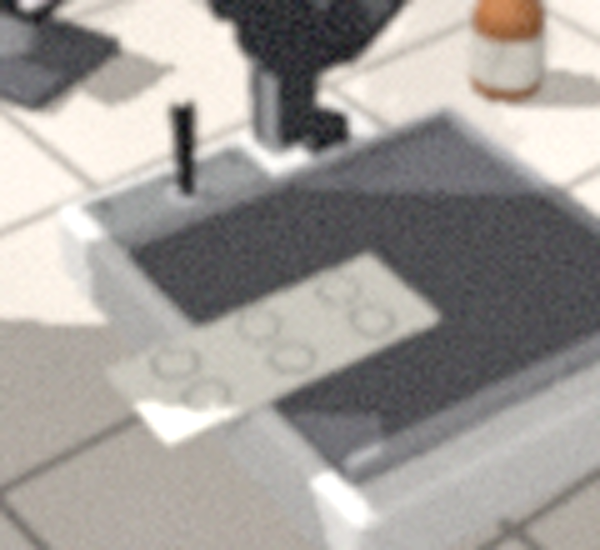

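```bash
python3 - <<'E'
from h import *
s=load('side5')
F=back(s,np.array([(107,375),(167,446),(441,317),(370,252)])/5+[250,190],.0826);m=F.mean(0);print(F.round(4).tolist(),m)
d=(F[2]+F[3]-F[0]-F[1])[:2];L=np.linalg.norm(d)/2;d/=2*L;yaw=np.arctan2(d[1],d[0]);print('len,wid',L,np.linalg.norm(F[0]-F[1]),'yaw',yaw)
E_=back(s,np.array([(195,322),(275,410)])/5+[250,190],.08);print('edge',E_, [(e[:2]-m[:2])@d for e in E_])
G=m[:2]-.044*d;print('grip',G);rel([*G,.15],yaw+np.pi/2)
E
```

```text
[[0.4202, -0.1658, 0.0826], [0.4155, -0.2137, 0.0826], [0.5464, -0.2246, 0.0826], [0.552, -0.1728, 0.0826]] [ 0.48351344 -0.19420441  0.0826    ]
len,wid 0.13168220267875622 0.04818395827486716 yaw -0.06802854628060159
edge [[ 0.46789102 -0.15938817  0.08      ]
 [ 0.46087434 -0.22217838  0.08      ]] [np.float64(-0.01795295388950815), np.float64(-0.020685176204431197)]
grip [ 0.43961521 -0.19121346]
t 12.05 tcp [ 0.4897 -0.1922  0.1991] open 0.0004 F [-1.  -0.2 -0.3] yang 1.486 tilt [ 0.0028 -0.0017] q [-0.53  0.29 -0.17  1.12 -0.   -0.44]
shift [ 0.0502 -0.0032  0.0489]
spin -0.0167
```

carry_out(steps=[0.02, -0.0015, 0, -0.009, 0.02, -0.0015, 0, 0, 0.01, 0, 0, 0, 0, 0, 0, 0, 0, 0, 0, 0], grip=0.65)

```text
time: 12.55
tcp_pos: [0.4394, -0.1909, 0.1971]
orientation: [0.12, 3.139, 0.0]
contact_force: [-0.4, 0.2, 0.0]
opening: 0.0703
```

carry_out(steps=[0, 0, 0.03, 0, 0, 0, 0.03, 0, 0, 0, 0.02, 0, 0, 0, 0.02, 0, 0, 0, 0.01, 0, 0, 0, 0.004, 0, 0, 0, 0, 0, 0, 0, 0, 0])

```text
time: 13.35
tcp_pos: [0.4396, -0.1911, 0.0839]
orientation: [0.119, 3.138, -0.001]
contact_force: [-0.2, 0.6, 0.4]
opening: 0.0703
```

```bash
python3 - <<'E'
from h import *
s=snap('side','side6'); rel([.4396,-.1912,.085],1.497)
a=cv2.resize(s['image'][150:300,230:370],None,fx=4,fy=4,interpolation=2)
cv2.imwrite('pics/sz6.png',cv2.convertScaleAbs(a[:,:,::-1],alpha=1.4,beta=15))
E
```

```text
t 13.4 tcp [ 0.4396 -0.1911  0.084 ] open 0.0706 F [ 0.9 -0.  -0.1] yang 1.495 tilt [ 0.0011 -0.0007] q [-0.58  0.31 -0.48  0.78  0.   -0.5 ]
shift [-0.0001 -0.0001 -0.001 ]
spin -0.002
```

View pics/sz6.png

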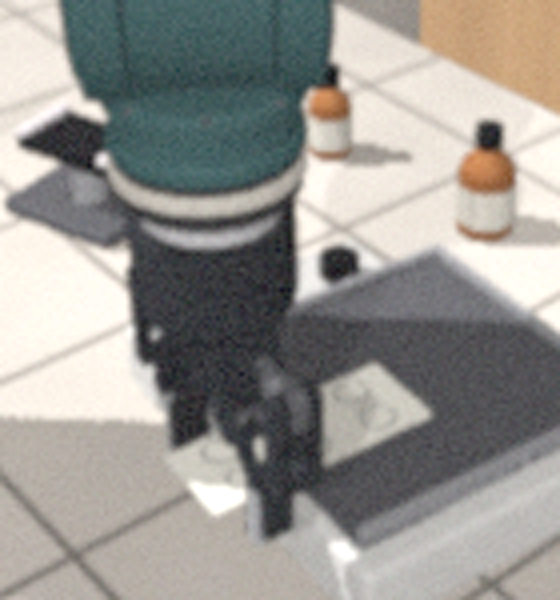

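carry_out(steps=[0, 0, 0, 0, 0, 0, 0, 0, 0, 0, 0, 0, 0, 0, 0, 0, 0, 0, 0, 0], grip=0.28)

```text
time: 13.9
tcp_pos: [0.4391, -0.1908, 0.0833]
orientation: [0.119, 3.139, -0.0]
contact_force: [-0.5, -0.0, 0.0]
opening: 0.0544
```

carry_out(steps=[0, 0, 0, 0, 0, 0, 0, 0, 0, 0, 0, 0, 0, 0, 0, 0, 0, 0, 0, 0], grip=-0.2, grip_force=40)

```text
time: 14.4
tcp_pos: [0.4391, -0.1908, 0.0833]
orientation: [0.119, 3.139, -0.0]
contact_force: [-1.2, 0.2, 2.0]
opening: 0.0485
```

carry_out(steps=[0, 0, -0.003, 0, 0, 0, -0.007, 0, 0, 0, -0.01, 0, 0, 0, -0.02, 0, 0, 0, -0.02, 0, 0, 0, 0, 0, 0, 0, 0, 0])

```text
time: 15.1
tcp_pos: [0.4392, -0.1909, 0.1437]
orientation: [0.119, 3.138, -0.001]
contact_force: [-0.8, -0.9, -2.1]
opening: 0.0482
```

```bash
python3 - <<'E'
from h import *
s=snap('side','side7'); c=snap('top','top7'); rel([.4396,-.1912,.14],1.497)
a=cv2.resize(s['image'][150:290,230:370],None,fx=2.8,fy=2.8,interpolation=2)
b=cv2.resize(c['image'][180:320,300:440],None,fx=2.8,fy=2.8,interpolation=2)
cv2.imwrite('pics/sz7.png',cv2.convertScaleAbs(np.hstack([a,b])[:,:,::-1],alpha=1.4,beta=15))
E
```

```text
t 15.2 tcp [ 0.4388 -0.1906  0.1428] open 0.0482 F [ 0.1 -0.1 -0.7] yang 1.495 tilt [-0.0006  0.0004] q [-0.58  0.25 -0.38  0.94 -0.   -0.5 ]
shift [-0.0009 -0.0005  0.0028]
spin -0.002
```

View pics/sz7.png

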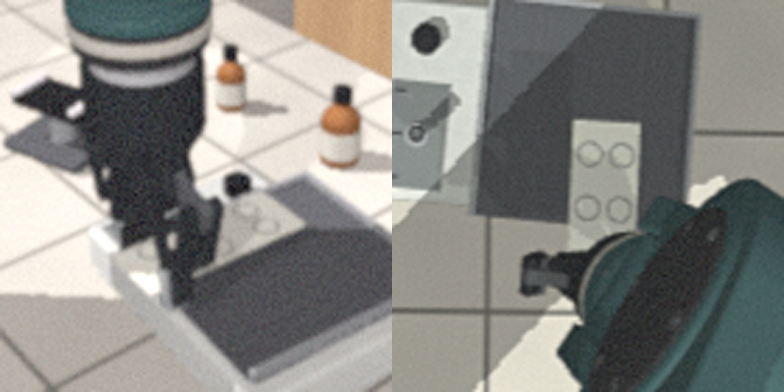

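```bash
python3 - <<'E'
from h import *
s=load('side7');c=load('top7');t=np.array([.4391,-.1908])
B=back(c,np.array([(572-392,120),(641-392,122)])/2.8+[300,180]-.3,.1421);print(B)
for z in(.130,.1421,.154):
  print(z,back(s,np.array([(306,222)])/2.8+[230,150]-.3,z))
u=-np.array([np.cos(1.495+np.pi/2),np.sin(1.495+np.pi/2)])
d=B.mean(0)[:2]-t; v=np.array([-u[1],u[0]]);print('back along',d@u,'lat',d@v,'wid',np.linalg.norm(B[0]-B[1]),'edge yaw',np.arctan2(*(B[0]-B[1])[1::-1])+0 if 0 else np.arctan2(-(B[0]-B[1])[0],(B[0]-B[1])[1]),'tool',1.495-np.pi/2)
E
```

```text
[[ 0.55012582 -0.16973764  0.1421    ]
 [ 0.54936356 -0.22171057  0.1421    ]]
0.13 [[ 0.56061167 -0.20929923  0.13      ]]
0.1421 [[ 0.54923376 -0.22116192  0.1421    ]]
0.154 [[ 0.53804392 -0.23282853  0.154     ]]
back along 0.11069987947409905 lat 0.003468469292169217 wid 0.05197851902735427 edge yaw -0.014665429389029795 tool -0.07579632679489645
```

```bash
python3 -c "
from h import *
rel([.5355,.1663,.16],1.836)"
```

```text
t 15.2 tcp [ 0.4388 -0.1906  0.1428] open 0.0482 F [ 0.1 -0.1 -0.7] yang 1.495 tilt [-0.0006  0.0004] q [-0.58  0.25 -0.38  0.94 -0.   -0.5 ]
shift [-0.0694  0.3632 -0.0171]
spin -0.341
```

carry_out(steps=[-0.002, 0.01, -0.007, 0, -0.004, 0.02, -0.01, 0, -0.0048, 0.025, 0, 0, -0.0048, 0.025, 0, 0, -0.0048, 0.025, 0, 0, -0.0048, 0.025, 0, 0, -0.0048, 0.025, 0, 0, -0.0048, 0.025, 0, 0, -0.0048, 0.025, 0, 0, -0.0048, 0.025, 0, 0])

```text
time: 16.2
tcp_pos: [0.5006, 0.0369, 0.1603]
orientation: [-0.119, -3.139, -0.0]
contact_force: [0.6, 0.3, -0.5]
opening: 0.0485
```

carry_out(steps=[-0.0048, 0.025, 0, 0, -0.0048, 0.025, 0, 0, -0.0048, 0.025, 0, 0, -0.0048, 0.025, 0, 0, -0.0036, 0.02, 0, 0, -0.0022, 0.013, 0, 0, 0, 0, 0, 0])

```text
time: 16.9
tcp_pos: [0.5356, 0.1674, 0.1601]
orientation: [-0.116, -3.139, -0.0]
contact_force: [0.0, 0.2, -0.9]
opening: 0.0488
```

carry_out(steps=[0, 0, 0, -0.04, 0, 0, 0, -0.08, 0, 0, 0, -0.08, 0, 0, 0, -0.08, 0, 0, 0, -0.06, 0, 0, 0, 0, 0, 0, 0.02, 0, 0, 0, 0.03, 0, 0, 0, 0.015, 0, 0, 0, 0, 0])

```text
time: 17.9
tcp_pos: [0.5344, 0.1653, 0.0936]
orientation: [0.41, -3.111, 0.0]
contact_force: [-0.8, 0.4, -0.7]
opening: 0.0489
```

```bash
python3 - <<'E'
from h import *
s=snap('side','side8'); c=snap('top','top8'); rel([.5355,.1663,.064],1.836)
a=cv2.resize(s['image'][120:230,190:300],None,fx=3.6,fy=3.6,interpolation=2)
b=cv2.resize(c['image'][160:270,160:270],None,fx=3.6,fy=3.6,interpolation=2)
cv2.imwrite('pics/sz8.png',cv2.convertScaleAbs(np.hstack([a,b])[:,:,::-1],alpha=1.4,beta=15))
E
```

```text
t 18.0 tcp [0.5358 0.1656 0.0958] open 0.048 F [ 0.1  0.7 -0. ] yang 1.8336 tilt [-0.     -0.0001] q [ 0.15  0.42 -0.26  0.89 -0.   -0.11]
shift [0.0001 0.0007 0.0318]
spin -0.0024
```

View pics/sz8.png

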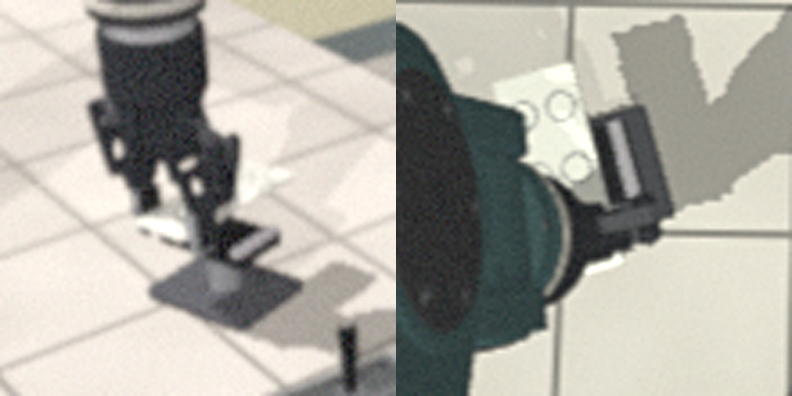

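```bash
python3 - <<'E'
from h import *
c=load('top8'); T=lambda p:(np.array(p)-[396,0])/3.6+[160,160]-.35
B=back(c,T([(494,82),(576,63)]),.0951); R=back(c,T([(576,63),(599,160)]),.0951)
d=R[0]-R[1]; yaw=np.arctan2(d[1],d[0]); print(B,'wid',np.linalg.norm(B[0]-B[1]),'yaw',yaw, 'edge yaw',np.arctan2(-(B[0]-B[1])[0],(B[0]-B[1])[1]))
u=np.array([np.cos(.265),np.sin(.265)]); t=B.mean(0)[:2]-.065*u; print('tile centre',t)
S=np.array([.5795,.1785]); us=np.array([np.cos(.28),np.sin(.28)]); e=t-S; print('err along',e@us,'across',e@[-us[1],us[0]])
lip=back(c,T([(608,121),(625,117),(639,194),(622,200)]),.065); ll=lip.mean(0)[:2]-S
print('lip mid in stand frame (expect 0,-.038)',ll@us,ll@[-us[1],us[0]])
L=(lip[0]+lip[1]-lip[2]-lip[3]);print('lip yaw',np.arctan2(L[1],L[0]),np.linalg.norm(L)/2)
E
```

```text
[[0.63493756 0.21845596 0.0951    ]
 [0.64762439 0.1686147  0.0951    ]] wid 0.0514306039428875 yaw 0.268436738384145 edge yaw 0.24925138480955691
tile centre [0.57854996 0.17651123]
err along -0.0014626467387357609 across -0.0016487708707724172
lip mid in stand frame (expect 0,-.038) 0.0018937772926827519 -0.03646673695388421
lip yaw 0.21260117996403352 0.05084698592121409
```

carry_out(steps=[-0.0025, 0.002, 0.01, 0, 0, 0, 0.01, 0, 0, 0, 0.006, 0, 0, 0, 0.003, 0, 0, 0, 0, 0, 0, 0, 0, 0])

```text
time: 18.6
tcp_pos: [0.5377, 0.1685, 0.0664]
orientation: [-0.414, 3.114, 0.0]
contact_force: [-0.1, 0.6, -0.7]
opening: 0.0483
```

carry_out(steps=[0, 0, 0.001, 0, 0, 0, 0, 0, 0, 0, 0, 0])

```text
time: 18.9
tcp_pos: [0.5377, 0.1685, 0.0654]
orientation: [-0.414, 3.114, -0.0]
contact_force: [0.4, -0.0, -0.5]
opening: 0.0486
```

carry_out(steps=[0, 0, 0.001, 0, 0, 0, 0, 0, 0, 0, 0, 0])

```text
time: 19.2
tcp_pos: [0.5376, 0.1685, 0.0643]
orientation: [-0.414, 3.114, 0.0]
contact_force: [0.8, -0.2, -0.9]
opening: 0.0486
```

carry_out(steps=[0, 0, 0.0007, 0, 0, 0, 0, 0, 0, 0, 0, 0])

```text
time: 19.5
tcp_pos: [0.5377, 0.1685, 0.0637]
orientation: [-0.414, 3.114, -0.0]
contact_force: [-0.3, 0.3, 1.7]
opening: 0.0484
```

carry_out(steps=[0, 0, 0.0005, 0, 0, 0, 0, 0, 0, 0, 0, 0])

```text
time: 19.8
tcp_pos: [0.5377, 0.1685, 0.0633]
orientation: [-0.414, 3.114, 0.0]
contact_force: [-1.4, -0.7, 5.6]
opening: 0.0487
```

carry_out(steps=[0, 0, 0.0005, 0, 0, 0, 0, 0, 0, 0, 0, 0])

```text
time: 20.1
tcp_pos: [0.5377, 0.1685, 0.063]
orientation: [-0.414, 3.114, -0.0]
contact_force: [-3.0, -0.8, 8.7]
opening: 0.0485
```

carry_out(steps=[0, 0, -0.0006, 0, 0, 0, 0, 0, 0, 0, 0, 0, 0, 0, 0, 0])

```text
time: 20.5
tcp_pos: [0.5377, 0.1685, 0.0633]
orientation: [-0.414, 3.114, 0.0]
contact_force: [-1.7, -0.6, 5.7]
opening: 0.0487
```

carry_out(steps=[0, 0, 0, 0, 0, 0, 0, 0, 0, 0, 0, 0, 0, 0, 0, 0, 0, 0, 0, 0], grip=0.35)

```text
time: 21.0
tcp_pos: [0.5376, 0.1685, 0.0631]
orientation: [0.414, -3.114, 0.0]
contact_force: [0.3, -0.2, -0.3]
opening: 0.0572
```

carry_out(steps=[0, 0, 0, 0, 0, 0, 0, 0, 0, 0, 0, 0, 0, 0, 0, 0], grip=0.65)

```text
time: 21.4
tcp_pos: [0.5376, 0.1685, 0.0632]
orientation: [0.414, -3.114, -0.0]
contact_force: [-0.2, -0.9, 0.1]
opening: 0.0703
```

carry_out(steps=[0, 0, -0.005, 0, 0, 0, -0.015, 0, 0, 0, -0.03, 0, 0, 0, -0.04, 0, 0, 0, -0.04, 0, 0.04, 0, 0, 0, 0.04, 0, 0, 0, 0.04, 0, 0, 0, 0.03, 0, 0, 0, 0, 0, 0, 0])

```text
time: 22.4
tcp_pos: [0.3895, 0.1287, 0.1938]
orientation: [0.414, -3.114, 0.0]
contact_force: [-0.5, 1.0, 0.3]
opening: 0.0704
```

```bash
python3 - <<'E'
from h import *
c=snap('top','top9'); s=snap('side','side9'); rel([.5355,.1663,.064],1.836)
g=c['image'].astype(int)
S=np.array([.5795,.1785]); us=np.array([np.cos(.28),np.sin(.28)]); vs=np.array([-us[1],us[0]])
# sample top image on a stand-frame grid at tile top height, show brightness map
X=np.arange(-.08,.081,.008);Y=np.arange(-.056,.057,.008)
for n,cc in(('top',c),('side',s)):
    print(n)
    P=np.array([[*(S+x*us+y*vs),.0626] for x in X[::-1] for y in Y[::-1]]);q=proj(cc,P).astype(np.float32).reshape(len(X),len(Y),2)
    m=cv2.remap(cc['image'],q[...,0],q[...,1],1).mean(2)
    for x,r in zip(X[::-1],m): print(f'{x*1000:5.0f}',*(f'{int(v):3d}' for v in r))
# toggle shift vs side2
a=load('side2')['image'][205:232,278:296].astype(float).mean(2);b=s['image'][205:232,278:296].astype(float).mean(2)
print('toggle dark centroid',[[(np.average(np.arange(18),weights=np.clip(70-k[r],0,None)+1e-6)).round(2) for r in(7,12,18,24)] for k in(a,b)])
E
```

```text
t 22.5 tcp [0.393  0.1293 0.1939] open 0.0704 F [-0.4 -0.2  0.6] yang 1.8348 tilt [0.0015 0.0002] q [ 0.12  0.1  -0.42  1.04  0.   -0.14]
shift [-0.1471 -0.0014  0.1301]
spin -0.0012
top
   80 117 120 121 119 119 120 120 119 119 113 114 132 131 132 132
   72 117 119 117 119 119 119 120 120 118  84 120  83  83  86  87
   64 117 117 118 117 160 158 157 157 157 158 121  83  88  88  88
   56 117 117 119 118 145 158 157 155 157 158 122  81  87  86  88
   48 115 117 118 117 133 158 131 145 157 136 118  78  88  89  88
   40 128 120 117 118 133 153 145 147 161 143 122  77  80  81  86
   32 128 119 120 104 145 141 158 158 158 158  89  51  50  46  64
   24 129 130 137  30 148 144 157 158 157 158  86 119  79  42  46
   16 130 131 134  21 145 145 149 157 157 160  92 114  90  42  46
    8 131 131 136  15 131 144 124 150 157 134  91 110  91  40  44
   -0 131 133 136  15 136 144 132 149 160 149  95 120 101  43  42
   -8 134 134 137  17 141 137 142 158 157 160  94 110 103  43  44
  -16 131 134 136  19 147 145 144 159 158 159  94 110 110  41  38
  -24 134  93 133  26 149 145 144 160 159 161 101  44  
[... 1333 characters left out ...]
21
  -24 143 148 131  93 151 169 175 176 178 178 124 109 106  22  73
  -32 151 143 132  94 150 166 167 176 174 164 124  30  44  22  35
  -40 155 146 142 146 148 163 169 168 176 168 125  65  65  59  54
  -48 158 154 143 148 166 158 172 180 172 173 133  73  78  76  79
  -56 153 154 144 150 170 170 175 179 179 178 130  65  72  79  81
  -64 136 142 144 145 160 155 157 166 162 144 123  69  63  73  82
  -72 154 147 138 129 137 148 154 158 157 103  73  70  67  63  79
  -80 159 160 160 161 153 143 135 138 144 110  70  69  71  69  69
toggle dark centroid [[np.float64(8.25), np.float64(8.45), np.float64(8.84), np.float64(9.24)], [np.float64(8.31), np.float64(8.4), np.float64(10.29), np.float64(3.73)]]
```

```bash
python3 -c "
from h import *
print(finish_job())"
```

```text
the job is handed in; nothing more can be done
None
```

The toggle is at centre off and the tile lies across the reading stand between its lips. I handed the job in at about 22.5 s; it reported no verdict.

- **Toggle:** I centred it by closing the jaws around it over the pivot, then opened them. Its tip was then within a pixel of the upright position, which is about 0.01 rad by that reading.
- **Slide:** I pressed on the tile with about 6–9 N, more than the suggested 4 N, and dragged it out. The overhang measured about 45 mm, so the tile's centre was about 20 mm inside the edge.
- **Pinch and placing:** I gripped the long sides with 40 N. The tile was lowered until contact showed, about 6 N with the tile still held. I then opened the jaws and moved the hand clear.

**Last checks:**
- The tile is about 3 mm off along and 1.5 mm off across my first estimate of the stand centre. I aimed slightly that way because a later sight of the lip put the stand about 2 mm further over.
- The tile's outline in both cameras fits a flat tile at the expected height. Its angle was about 0.02 rad off the stand's, last measured before lowering.
- The wrist force was zero within noise after release.
- The toggle's upper part looked unchanged from just after it was set. My pixel check on its lower part disagreed between the two pictures. I put that down to changed shadows, since the arm did not go near it again, but I did not confirm it.
- I did not re-measure the bottles, cup and pen at the end. No planned move came near them.

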